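# Clamp the long sharpening plate in the sloping stand

### The arm

A 6-joint arm with a two-finger parallel gripper is mounted at the origin on the work surface. World frame = base frame: x ahead of the robot, y to its left, z up, the work surface at z = 0. Lengths are in mm, angles in rad, forces in N, time in s.
With the tool pointing down it reaches from about 350 to 875 mm from the base axis. Payload 4.2 kg.
Tool frame: the origin (TCP) lies midway between the tips of the shut fingers; the grasp point (between the pads) lies 19 mm behind it (arm.tcp_to_grasp is the distance from the TCP to the grasp point, in mm); z points along the fingers, y is the line along which they close (so a half turn about z gives the same grasp; the last joint's range is limited). The gripper opens to 85 mm and grips with 20 to 120 N. Pads are 22 mm wide; open, the fingers measure 114 mm over their backs; the gripper's body (76 mm by 85 mm) begins 54 mm behind the grasp point. The pads swing forward as they close: fully open they stand 13 mm farther back than shut.
Start: joints at [1.401, 0.385, 0.008, 0, -1.194, -0.259], TCP at [259.829, 568.408, 231.312] pointing down, gripper open.
Joint ranges: [-3.14, 3.14], [-1.21, 2.06], [-1.07, 1.41], [-3.16, 2.05], [-2.99, -0.16], [-3.1, 3.1]. Speed limits (rad/s): [2.79, 2.79, 3.14, 3.14, 3.14, 3.14].

### API

Orientations are given as a unit quaternion [x, y, z, w].
In Python, from bench import arm, get_image gives the robot as it stands.
- The arm moves only by the tool drive_tool, never from a script. Its argument "deltas" is a list of rows, each a list of 2 entries, a list of its own where there are three numbers: the shift along the tool's x, y, z in cm, then the turn, a rotation vector about the tool's x, y, z in degrees. In form: [[[x, y, z], [ax, ay, az]], ...]. A call has 1 to 12 rows; each row shifts and turns the commanded pose from where the row before left it, along the tool's axes as they then stand; what a row does not reach is not made up. A row lasts 1/10 s, in which the tool goes at most 50 mm and 8.59 degrees, less where a joint would pass 70% of its speed; a pose out of reach is approached as far as the arm can. A call with a gripper value outside its range is refused whole. "claw" is the finger opening in cm, from 0 to 8.54, set as the call begins (left out, the last holds). The fingers move at their own pace and stop on an object; the grip force is fixed at half the most. Time passes only in rows, so rows that do not move let the fingers close. It gives the time, the measured TCP pose, the force, the opening and the grip force at its end, in the units of the state.
- arm.read_state(): the state, without advancing time (a new reading comes with each control period).
- get_image(name): name is "scene" or "top"; returns a dict with "img" (420x560x3 uint8, red, green, blue), "fx", "fy", "cx", "cy" (pixels), "eye" and "orientation" of the camera in the world. Camera axes: x right, y down, z forward; pixel columns grow to the right and rows downward; lengths in mm; the calibration is good to about 2 mm. A picture is of the moment at which its call begins. There is no depth.
- arm.job_done(): hands the job in; it is judged then, once.
The state is a dict: "clock": time; "joints": joint angles; "joint_vel": joint speeds; "joint_efforts": joint torques, N m; "position": TCP position; "ee_rot": TCP orientation; "contact_force": force on the tool from outside, world axes, zero at the start; "wrist_torque": the same for the moment, N m; "gripper_width": finger opening in mm; "grasp_force": force on a finger pad.
Only numpy, scipy, OpenCV 4.12 (cv2) and the standard library are available. Lean on these libraries where they do the work, as an engineer would, in place of code of your own. Each camera call takes 0.05 s, during which the arm holds its last target. There are 200 camera calls.

### The job

Get the sharpening stand ready for the knives: pick up the long thin steel sharpening plate (not the short plate or the thick stone), set it down flat, without dropping it, on the stand's sloping bed, lengthwise and centred across the bed between the end stop and the open jaw, and let go of it. Then wind the handwheel clockwise by its crank handle until the jaw has pushed the plate up against the end stop and grips it. Leave the short plate, the stone and the white bowl where they are.

Things in the scene. Friction and masses are not known exactly. Their poses are not given: they have to be found in the camera images.
- plate: the long thin sharpening plate, steel with a darker grit face, 150 x 50 x 8 mm, about 0.3 kg, lying flat on the table; the same either end round. Origin: centre of its underside; x along its 150 mm length, y along its 50 mm width, z up through its thickness
- short_plate: a short plate of the same steel, 90 x 50 x 8 mm, lying flat on the table; stays where it is. Origin: centre of its underside; x along its length
- stone: a thick reddish-brown sharpening stone, 170 x 60 x 25 mm, lying flat on the table; stays where it is. Origin: centre of its underside; x along its length
- bowl: a white ceramic bowl, 100 mm across the rim, 45 mm high, beyond the plates; stays where it is. Origin: centre of its underside
- bed: the stand's black bed, sloping up 30 degrees away from its handwheel, 44 mm wide (the plate overhangs 3 mm a side), no side walls, 227 mm long from the end stop. Origin: on its top face, mid-width, at the face of the low steel end stop (44 mm wide, 7 mm high); x up the slope, y across, z square out of the bed. A seated plate's underside is on z = 0, its centre at x = 75 mm, y = 0
- guide_bar (a point): middle of the stand's fixed round steel bar, 10 mm thick, crossing 235 mm above the table over the bed along its y, 78 mm to each side; in the bed's frame at x = 166, z = 124 mm. Its end posts stand 140 mm (level) beyond the end stop. Upright over a seated plate's middle a gripper hits it; square to the bed it clears it. Bring the plate in from the wheel side, under it
- jaw_face (a point): centre of the clamping face of the sliding steel jaw (44 mm wide, 7 mm high, 18 mm thick) at the high end of the bed, 3.5 mm above the bed face. The jaw slides along the bed; it stands 160 to 185 mm up the slope from the end stop at the start and touches a seated plate at 150 mm
- wheel_axis (a point): point on the upright axis of the stand's steel handwheel (100 mm across, lying level), on the wheel's top face, 45 mm above the table; 85 mm in front of the bed's end stop, on the bed's centre line, on the robot's side
- crank_grip (a point): point on the axis of the black upright crank handle on the wheel, 40 mm out from the wheel's axis; the handle is 18 mm thick, 40 mm tall, spins freely on its own axis, and rises from 46 mm to 86 mm above the table; this point is 24 mm above its foot
- handwheel (a joint): angle of the handwheel in rad, growing clockwise seen from above, 0 = jaw fully open (at the start 0.2 to 6); each rad clockwise moves the jaw 3.82 mm down the slope (24 mm a turn), so jaw face at 184 mm - 3.82 mm x angle. Turning takes about 2.5 N at the handle, more once the jaw bears on the plate; it stays where it is left
- jaw: the same sliding jaw as a body; origin on the bed face under its middle, 9 mm up the slope from its clamping face, axes as the bed's
Mind the look-alikes: they are no part of the job. What is shaped like the plate but orange or yellow is not meant.

How it is judged:
By the outcome, as a careful person would: the job done as asked, in the order asked, and still so for the second after the job is handed in, with the robot touching nothing.
It also fails if it takes over 64 s, if anything falls off the work surface, if the arm or the gripper's body presses on something with over 40 N, if the wrist force passes 120 N, or if a joint passes its speed limit or range.

## Working session

There is one attempt and no reset: what is moved stays moved. The work goes in short steps, Python scripts to look and compute and a tool call to move; the robot and the scene stay as the last step left them, time stands still between calls to the robot, and variables do not carry over. Pictures are saved under pics/ and viewed, at most 10 in all, crops included, and the job is handed in when it is done.

Besides the shell and the picture viewer there is one more tool, called after ">>>" as name(argument=value, ...) on one line, values as JSON. drive_tool: Moves the arm, as the interface text tells. Its arguments: {"type":"object","properties":{"deltas":{"type":"array"},"claw":{"type":"number"}},"required":["deltas"]}

```bash
ls; mkdir -p pics; cat > h.py <<'E'
import numpy as np, cv2, json
from scipy.spatial.transform import Rotation as R
def snap(n,name):
    from bench import get_image
    d=get_image(n); cv2.imwrite(f'pics/{name}.png',np.asarray(d['img'])[:,:,::-1])
    c={k:(np.asarray(d[k]).tolist()) for k in('fx','fy','cx','cy','eye','orientation')}
    json.dump(c,open(f'pics/{name}.json','w')); return d
def load(name): return cv2.imread(f'pics/{name}.png'), json.load(open(f'pics/{name}.json'))
def ray(c,u,v):
    u,v=np.atleast_1d(u).astype(float),np.atleast_1d(v).astype(float)
    d=np.stack([(u-c['cx'])/c['fx'],(v-c['cy'])/c['fy'],np.ones_like(u)],-1)
    q=np.array(c['orientation']); M=R.from_quat(q) if q.size==4 else R.from_matrix(q)
    return np.array(c['eye']),M.apply(d)
def onz(c,u,v,z):
    e,d=ray(c,u,v); return e+d*((z-e[2])/d[:,2])[:,None]
def proj(c,P):
    q=np.array(c['orientation']); M=R.from_quat(q) if q.size==4 else R.from_matrix(q)
    p=M.inv().apply(np.atleast_2d(P)-np.array(c['eye']))
    return np.stack([c['fx']*p[:,0]/p[:,2]+c['cx'],c['fy']*p[:,1]/p[:,2]+c['cy']],-1)
def tri(c1,p1,c2,p2):
    e1,d1=ray(c1,*p1); e2,d2=ray(c2,*p2); d1=d1[0]/np.linalg.norm(d1);d2=d2[0]/np.linalg.norm(d2)
    s=np.linalg.lstsq(np.stack([d1,-d2],1),e2-e1,rcond=None)[0]
    a=e1+s[0]*d1;b=e2+s[1]*d2; return (a+b)/2,np.linalg.norm(a-b)
E
python3 - <<'E'
from h import *
from bench import arm
for n in('scene','top'):
    d=snap(n,n+'0'); print({k:np.round(d[k],3).tolist() for k in d if k!='img'})
    im=cv2.imread(f'pics/{n}0.png'); cv2.imwrite(f'pics/{n}0v.png',cv2.resize(im,(800,600),interpolation=cv2.INTER_CUBIC))
print(arm.read_state(),arm.tcp_to_grasp)
E
```

```text
pics
{'fx': 387.463, 'fy': 387.463, 'cx': 287.365, 'cy': 209.221, 'eye': [1252.95, 41.123, 939.346], 'orientation': [0.672, 0.643, -0.249, -0.272]}
{'fx': 490.372, 'fy': 490.372, 'cx': 280.204, 'cy': 200.516, 'eye': [423.841, 91.686, 1256.597], 'orientation': [0.709, -0.703, 0.041, -0.027]}
{'clock': 0.1, 'joints': array([ 1.40057978e+00,  3.85488585e-01,  6.76353337e-03, -4.67647163e-04,
       -1.19400285e+00, -2.58601957e-01]), 'joint_vel': array([ 0.00095651, -0.00152212,  0.00164333,  0.00060672, -0.00010327,
        0.00050753]), 'joint_efforts': array([-3.98614120e-04, -3.93317986e+01,  1.88931584e+01,  4.19793338e+00,
       -2.57176151e-03,  5.75884769e-06]), 'position': array([259.62998793, 567.94401928, 230.32115026]), 'ee_rot': array([ 9.77083426e-01, -2.12854406e-01, -1.74458335e-04,  9.74447992e-04]), 'contact_force': array([-0.42695312, -0.2946344 , -0.18505868]), 'wrist_torque': array([-0.01771337,  0.0308679 , -0.01471791]), 'grasp_force': 0.0, 'gripper_width': 85.11195785108009} 18.700000000000003
```

View pics/scene0v.png

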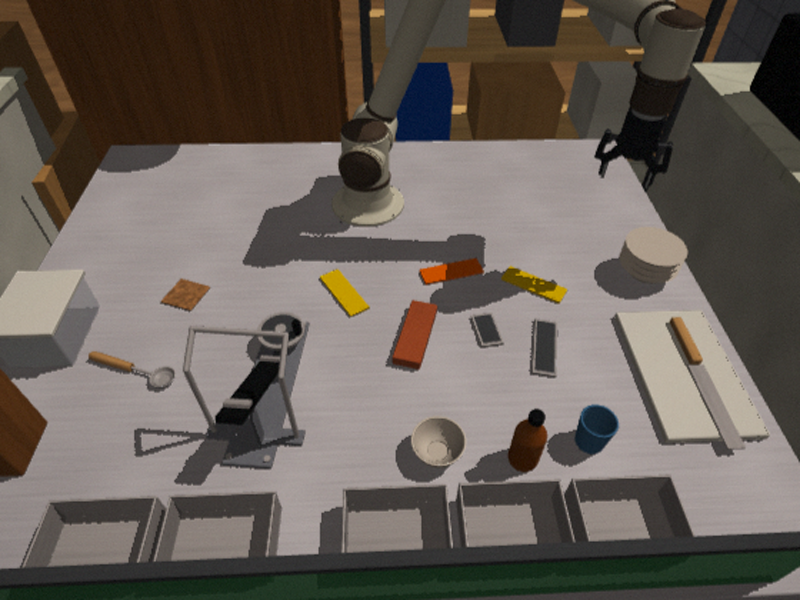

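View pics/top0v.png

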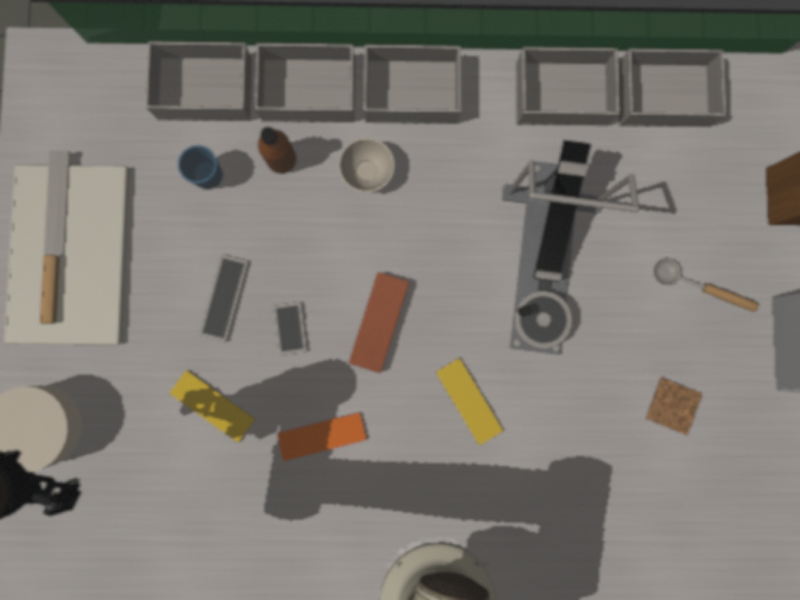

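Scene view: the long plate is at about (544,347), the short plate at (487,330), the stone at (415,335), and the stand at (250,390). Top view (800 px scale): the long plate is at (226,297), the bed runs from the end stop (548,275) to (575,145), the wheel is at (543,320) and the crank at (528,310). Next I'll take close crops of the stand and find the plate by contour.

```bash
python3 - <<'E'
from h import *
a,ca=load('top0'); b,cb=load('scene0')
A=cv2.resize(a[95:255,345:450],None,fx=3.75,fy=3.75,interpolation=cv2.INTER_CUBIC)
B=cv2.resize(b[215:335,125:225],None,fx=4,fy=4,interpolation=cv2.INTER_CUBIC)
o=np.zeros((600,800,3),np.uint8);o[:,:A.shape[1]]=A[:600];o[:480,400:]=B[:480,:400];cv2.imwrite('pics/crop1.png',o)
# plate: dark grit blob near, and light border
for n,im,c,box in(('top',a,ca,(125,165,190,250)),('scene',b,cb,(355,215,405,272))):
    x0,y0,x1,y1=box;g=cv2.cvtColor(im,cv2.COLOR_BGR2GRAY)[y0:y1,x0:x1]
    m=(g<85).astype(np.uint8)
    cs,_=cv2.findContours(m,cv2.RETR_EXTERNAL,cv2.CHAIN_APPROX_NONE);k=max(cs,key=cv2.contourArea)
    p=k[:,0]+[x0,y0]; P=onz(c,p[:,0],p[:,1],8)[:,:2].astype(np.float32)
    print(n,np.percentile(g,[2,10,25,50,90]),cv2.contourArea(k),cv2.minAreaRect(p.astype(np.float32)),cv2.minAreaRect(P))
E
```

```text
top [ 73.  75. 138. 144. 149.] 645.5 ((155.86676025390625, 208.3796844482422), (13.542780876159668, 52.40467071533203), 15.52410888671875) ((522.1904907226562, 383.5346984863281), (34.536949157714844, 132.27017211914062), 76.21630096435547)
scene [ 51.    54.   139.25 158.   165.  ] 390.5 ((381.001953125, 242.43756103515625), (13.087361335754395, 34.85798263549805), 1.7899105548858643) ((525.2199096679688, 381.3454284667969), (39.19961166381836, 136.27304077148438), 75.67467498779297)
```

View pics/crop1.png

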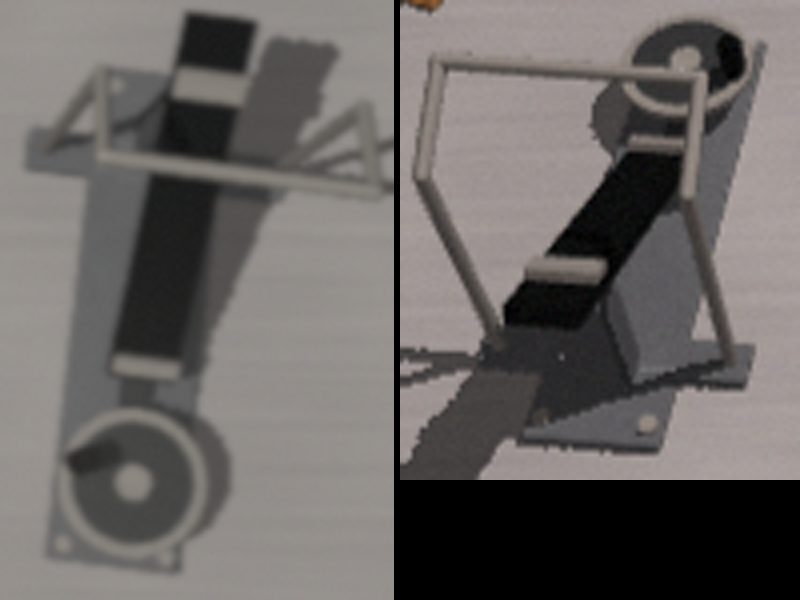

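Left crop (top view): wheel hub (132,482), crank blob x 68–118 around y 460, end stop (113–181, 355–376), jaw (173–246, 70–105), guide bar (100,156)–(380,190). Right crop (scene view): hub (686,58), crank (730,55), end stop (629–683, 135–152), jaw (525–605, 258–282), bar (435,60)–(705,78). I'll triangulate these.

```bash
python3 - <<'E'
from h import *
a,ca=load('top0'); b,cb=load('scene0')
T=lambda x,y:((x+.5)/3.75-.5+345,(y+.5)/3.75-.5+95)
S=lambda x,y:((x-400+.5)/4-.5+125,(y+.5)/4-.5+215)
F={'hub':((132,482),(686,58)),'barL':((102,157),(703,78)),'barR':((380,188),(436,62)),
'stopL':((113,365),(683,144)),'stopR':((181,369),(630,143)),'stopmid':((147,366),(657,143)),
'jawL':((174,84),(606,268)),'jawR':((244,89),(526,268)),'jawmid':((210,87),(566,268)),
'bedtopL':((187,14),(578,325)),'bedtopR':((256,20),(505,318)),'crank':((93,460),(730,56))}
for k,(t,s) in F.items():
    p,r=tri(ca,T(*t),cb,S(*s)); print(k,p.round(1),round(r,1))
# wheel rim ellipse on top: light pixels region
P=onz(ca,*T(132,482),45);print('hub@45',P.round(1),onz(cb,*S(686,58),45).round(1))
# plate outer border: pixels brighter than table or darker? contour incl. steel via edge
for n,im,c,box in(('top',a,ca,(135,170,180,245)),('scene',b,cb,(365,217,397,268))):
    x0,y0,x1,y1=box;g=cv2.cvtColor(im,cv2.COLOR_BGR2GRAY)
    print(n); 
    r=g[208 if n=='top' else 242]; print(r[x0:x1].tolist())
# both plate centres from the dark face
print(tri(ca,(155.9,208.4),cb,(381,242.4)))
E
```

```text
hub [ 486.8 -179.8   45.8] 1.4
barL [ 662.  -122.7  231.8] 0.0
barR [ 645.4 -280.6  233.7] 0.6
stopL [ 565.1 -171.5   42.1] 6.3
stopR [ 562.6 -213.1   42.5] 1.1
stopmid [ 564.4 -191.8   43.6] 2.3
jawL [ 730.4 -187.4  139. ] 0.7
jawR [ 728.2 -233.4  138.2] 3.0
jawmid [ 729.1 -210.8  138.2] 0.6
bedtopL [ 773.2 -195.1  146. ] 0.7
bedtopR [ 768.8 -237.   149.4] 0.1
crank [ 499.9 -147.1   62.8] 5.6
hub@45 [[ 486.8 -179.3   45. ]] [[ 485.9 -180.8   45. ]]
top
[149, 149, 149, 148, 148, 149, 149, 149, 149, 147, 145, 140, 129, 107, 85, 75, 73, 74, 74, 73, 73, 73, 73, 72, 72, 73, 73, 76, 86, 103, 116, 109, 94, 100, 120, 136, 143, 143, 143, 143, 143, 143, 143, 143, 143]
scene
[158, 154, 159, 159, 158, 160, 149, 67, 70, 135, 70, 54, 55, 54, 54, 52, 54, 52, 54, 55, 50, 51, 61, 103, 140, 163, 165, 162, 163, 166, 164, 166]
(array([ 5.22194890e+02,  3.84385849e+02, -2.18223532e-01]), np.float64(2.066900633294239))
```

```bash
cat >> h.py <<'E'
def plan(pos,heading,tilt=0):
    """total shift in tool axes (cm, as the tool now stands), then turn (deg, tool rotvec)"""
    from bench import arm
    s=arm.read_state(); M=R.from_quat(s['ee_rot'])
    h=np.radians(heading); G=R.from_euler('z',h)*R.from_euler('x',np.pi)*R.from_euler('y',np.radians(tilt))
    print('t',round(s['clock'],2),'pos',s['position'].round(1),'F',s['contact_force'].round(1),'w',round(s['gripper_width'],1),'g',round(s['grasp_force'],1))
    print('shift',(M.inv().apply(np.array(pos)-s['position'])/10).round(2),'turn',(M.inv()*G).as_rotvec(degrees=True).round(2),'shift in goal axes',(G.inv().apply(np.array(pos)-s['position'])/10).round(2))
O=np.array([571.5,-191.2,44.6]); YAW=-7.1
def bed(x,y,z):
    B=R.from_euler('z',YAW,degrees=True)*R.from_euler('y',-30,degrees=True)
    return O+B.apply([x,y,z])
E
python3 -c "
from h import *
plan([522.7,383.5,60],-13.8)"
```

```text
t 0.1 pos [259.6 567.9 230.3] F [-0.4 -0.3 -0.2] w 85.1 g 0.0
shift [31.59  5.8  17.05] turn [ 1.100e-01  1.000e-02 -1.078e+01] shift in goal axes [29.95 11.64 17.03]
```

>>> drive_tool(deltas=[[[1.6,0.3,0.5],[0,0,-1.8]],[[3.2,0.6,1.5],[0,0,0]],[[3.2,0.6,1.5],[0,0,0]],[[3.2,0.7,1.7],[0,0,-3]],[[3.2,0.7,1.7],[0,0,-3]],[[3.2,0.8,1.7],[0,0,-3]],[[3.2,0.9,1.7],[0,0,0]],[[3,0.8,1.7],[0,0,0]],[[3,0.7,1.7],[0,0,0]],[[2,0.5,1.2],[0,0,0]],[[1,0.2,0.5],[0,0,0]],[[0,0,0],[0,0,0]]], claw=7)

```text
clock: 1.3
position: [521.9, 409.8, 75.9]
ee_rot: [0.993, -0.121, -0.001, 0.001]
contact_force: [-0.4, 0.1, -0.5]
gripper_width: 69.9
grasp_force: 0.0
```

```bash
python3 -c "
from h import *
plan([522.7,383.5,20],-13.8)
snap('top','top1');snap('scene','scene1')
a,_=load('top1');b,_=load('scene1')
A=cv2.resize(a[160:260,110:210],(400,400),interpolation=cv2.INTER_CUBIC);B=cv2.resize(b[180:280,330:430],(400,400),interpolation=cv2.INTER_CUBIC)
cv2.imwrite('pics/crop2.png',np.hstack([A,B]))"
```

```text
t 1.3 pos [521.9 409.8  75.9] F [-0.4  0.1 -0.5] w 69.9 g 0.0
shift [0.71 2.52 5.6 ] turn [ 0.12  0.06 -0.08] shift in goal axes [0.7  2.53 5.59]
```

View pics/crop2.png

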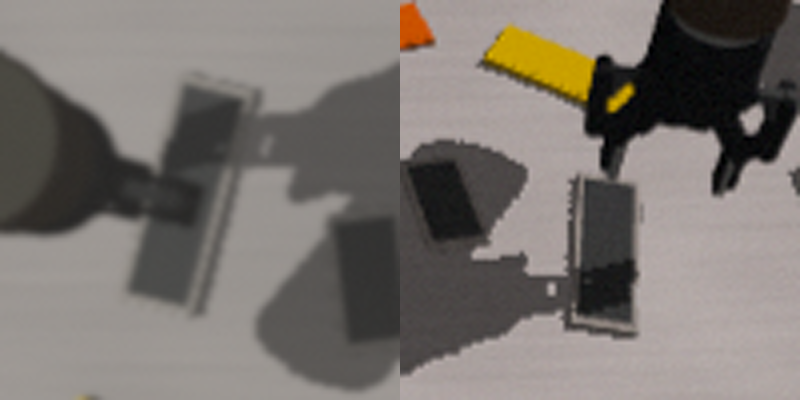

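The plate is clear of the neighbours, and the gripper hangs at its +y side: the top crop shows the plate centred at about (190,190), the scene crop at (605,255). I'll finish the approach.

>>> drive_tool(deltas=[[[0.2,0.8,0],[0,0,0]],[[0.3,0.9,1],[0,0,0]],[[0.2,0.8,1.5],[0,0,0]],[[0,0,2],[0,0,0]],[[0,0,1],[0,0,0]],[[0,0,0],[0,0,0]],[[0,0,0],[0,0,0]]])

```text
clock: 2.1
position: [522.5, 385.2, 22.7]
ee_rot: [0.993, -0.12, 0.0, -0.0]
contact_force: [0.3, -0.6, 1.3]
gripper_width: 70.1
grasp_force: 0.0
```

```bash
python3 -c "
from h import *
plan([522.7,383.5,-1],-13.8)"
```

```text
t 2.1 pos [522.5 385.2  22.7] F [ 0.3 -0.6  1.3] w 70.1 g 0.0
shift [0.06 0.16 2.37] turn [-0.02 -0.03  0.07] shift in goal axes [0.06 0.16 2.37]
```

>>> drive_tool(deltas=[[[0.06,0.16,0.7],[0,0,0]],[[0,0,0.7],[0,0,0]],[[0,0,0.5],[0,0,0]],[[0,0,0.3],[0,0,0]],[[0,0,0.1],[0,0,0]],[[0,0,0],[0,0,0]],[[0,0,0],[0,0,0]]])

```text
clock: 2.8
position: [522.7, 383.4, -0.5]
ee_rot: [0.993, -0.12, 0.0, -0.0]
contact_force: [-0.6, 0.5, -0.4]
gripper_width: 69.8
grasp_force: 0.0
```

>>> drive_tool(deltas=[[[0,0,0],[0,0,0]],[[0,0,0],[0,0,0]],[[0,0,0],[0,0,0]],[[0,0,0],[0,0,0]],[[0,0,0],[0,0,0]],[[0,0,0],[0,0,0]]], claw=4.5)

```text
clock: 3.4
position: [522.8, 383.5, 0.1]
ee_rot: [0.993, -0.12, 0.0, -0.0]
contact_force: [-1.3, -0.3, 4.8]
gripper_width: 47.9
grasp_force: 62.8
```

>>> drive_tool(deltas=[[[0,0,-0.5],[0,0,0]],[[0,0,-1],[0,0,0]],[[0,0,-2],[0,0,0]],[[0,0,-3],[0,0,0]],[[0,0,-4],[0,0,0]],[[0,0,-4],[0,0,0]],[[0,0,-4],[0,0,0]],[[0,0,-3],[0,0,0]],[[0,0,-1],[0,0,0]],[[0,0,0],[0,0,0]],[[0,0,0],[0,0,0]]])

```text
clock: 4.5
position: [521.4, 382.5, 221.8]
ee_rot: [0.993, -0.12, -0.002, 0.001]
contact_force: [-0.2, 0.5, -3.7]
gripper_width: 47.8
grasp_force: 62.6
```

```bash
python3 -c "
from h import *
p=bed(10,0,130);print(p)
plan(p,-7.1,30)
snap('top','top2');snap('scene','scene2')
a,_=load('top2');b,_=load('scene2')
A=cv2.resize(a[110:260,60:210],(400,400),interpolation=cv2.INTER_CUBIC);B=cv2.resize(b[130:280,330:480],(400,400),interpolation=cv2.INTER_CUBIC)
cv2.imwrite('pics/crop3.png',np.hstack([A,B]))"
```

```text
[ 515.59227071 -184.2363242   162.18330249]
t 4.5 pos [521.4 382.5 221.8] F [-0.2  0.5 -3.7] w 47.8 g 62.6
shift [12.97 55.15  6.1 ] turn [ 1.93 30.16 -6.5 ] shift in goal axes [ 2.59 56.31  8.37]
```

View pics/crop3.png

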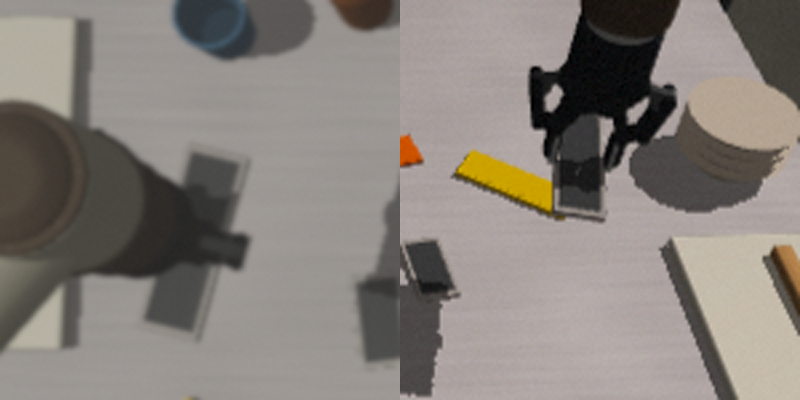

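The plate is held level. In the top crop its ends are at about (220,152) and (171,331). I'll work out its centre offset from the TCP.

```bash
python3 -c "
from h import *
_,c=load('top2')
q=np.array([(193,147),(248,158),(197,340),(145,322)])
P=onz(c,(q[:,0]+.5)*.375-.5+60,(q[:,1]+.5)*.375-.5+110,229.7)
print(P.round(1),P.mean(0));d=(P[0]+P[1]-P[2]-P[3])/2;print(np.linalg.norm(d),np.degrees(np.arctan2(d[1],d[0])),np.linalg.norm(P[0]-P[1]))
u=np.array([np.cos(np.radians(-13.8)),np.sin(np.radians(-13.8))]);e=P.mean(0)[:2]-[521.4,382.5];print('along',e@u,'across',e@[-u[1],u[0]])"
```

```text
[[596.  384.5 229.7]
 [587.6 341.  229.7]
 [444.  376.  229.7]
 [457.7 416.8 229.7]] [521.32739491 379.58429329 229.7       ]
144.93310377744862 -13.40690740226428 44.296158960635225
along 0.6249843086683738 across -2.848861482803044
```

>>> drive_tool(deltas=[[[0.5,1,0],[0,0,-1]],[[0.6,2.5,0],[0,0,-2]],[[0.6,4,0],[0,0,-2]],[[0.6,4.5,0],[0,0,-2]],[[0.5,4.5,0],[0,3,0]],[[0.5,4.5,0],[0,4,0]],[[0.5,4.5,0],[0,5,0]],[[0.5,4.5,0],[0,5,0]],[[0.3,4.5,0],[0,5,0]],[[0,4,0],[0,5,0]],[[0,2.5,0],[0,3,0]],[[0,1,0],[0,0,0]]])

```text
clock: 5.8
position: [504.4, -43.8, 222.5]
ee_rot: [0.965, -0.058, 0.254, 0.018]
contact_force: [-0.9, -1.1, -4.7]
gripper_width: 47.6
grasp_force: 62.7
```

```bash
python3 -c "
from h import *
plan(bed(10,0,130),-7.1,30)"
```

```text
t 5.8 pos [504.4 -43.8 222.5] F [-0.9 -1.1 -4.7] w 47.6 g 62.7
shift [-0.56 13.78  6.69] turn [0.17 0.47 0.26] shift in goal axes [-0.55 13.8   6.65]
```

>>> drive_tool(deltas=[[[-0.1,1.5,0],[0.2,0.5,0.3]],[[-0.1,3,0],[0,0,0]],[[-0.1,3.5,0.5],[0,0,0]],[[-0.1,3,1],[0,0,0]],[[-0.1,2,1.6],[0,0,0]],[[0,0.8,1.8],[0,0,0]],[[0,0,1.2],[0,0,0]],[[0,0,0.5],[0,0,0]],[[0,0,0],[0,0,0]],[[0,0,0],[0,0,0]]])

```text
clock: 6.8
position: [522.0, -179.7, 166.7]
ee_rot: [0.963, -0.059, 0.262, 0.013]
contact_force: [-0.6, -0.4, -3.7]
gripper_width: 48.2
grasp_force: 62.8
```

```bash
python3 -c "
from h import *
plan(bed(79,0,40),-7.1,30)"
```

```text
t 6.8 pos [ 522.  -179.7  166.7] F [-0.6 -0.4 -3.7] w 48.2 g 62.8
shift [6.1  0.58 9.14] turn [-0.36 -0.43  0.01] shift in goal axes [6.17 0.52 9.1 ]
```

>>> drive_tool(deltas=[[[0.3,0.1,0.8],[-0.4,-0.4,0]],[[0.6,0.1,1.3],[0,0,0]],[[0.8,0.1,1.3],[0,0,0]],[[1.1,0.1,1.4],[0,0,0]],[[1.1,0.1,1.4],[0,0,0]],[[1.1,0,1.4],[0,0,0]],[[0.8,0,1],[0,0,0]],[[0.3,0,0.5],[0,0,0]],[[0,0,0],[0,0,0]],[[0,0,0],[0,0,0]],[[0,0,0],[0,0,0]]])

```text
clock: 7.9
position: [619.3, -198.8, 122.2]
ee_rot: [0.965, -0.059, 0.257, 0.013]
contact_force: [0.0, 0.7, -2.6]
gripper_width: 48.1
grasp_force: 62.8
```

```bash
python3 -c "
from h import *
plan(bed(79,0,10),-7.1,30)
snap('top','top3');snap('scene','scene3')
a,_=load('top3');b,_=load('scene3')
A=cv2.resize(a[95:255,345:450],None,fx=3.75,fy=3.75,interpolation=cv2.INTER_CUBIC)
B=cv2.resize(b[215:335,125:225],None,fx=4,fy=4,interpolation=cv2.INTER_CUBIC)
o=np.zeros((600,800,3),np.uint8);o[:,:A.shape[1]]=A[:600];o[:480,400:]=B[:480,:400];cv2.imwrite('pics/crop4.png',o)"
```

```text
t 7.9 pos [ 619.3 -198.8  122.2] F [ 0.   0.7 -2.6] w 48.1 g 62.8
shift [-0.16 -0.15  3.3 ] turn [-0.34  0.23 -0.02] shift in goal axes [-0.17 -0.17  3.3 ]
```

View pics/crop4.png

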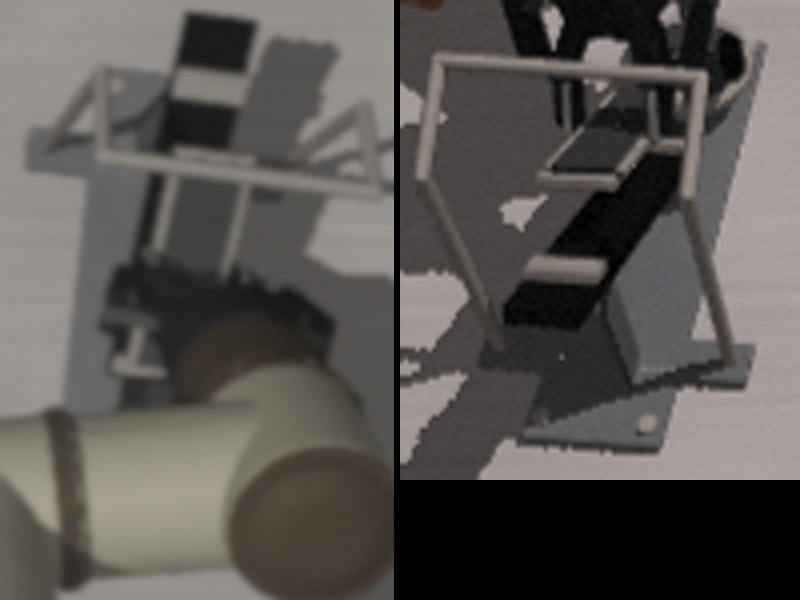

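The plate is level with the bed and under the bar. Its upper end spans (175,150)–(257,160) in the top crop and (543,175)–(617,183) in the scene crop. I'll put it in the bed frame next to the jaw and bed points, so the camera bias cancels.

```bash
python3 - <<'E'
from h import *
a,ca=load('top3'); b,cb=load('scene3')
T=lambda x,y:((x+.5)/3.75-.5+345,(y+.5)/3.75-.5+95)
S=lambda x,y:((x-400+.5)/4-.5+125,(y+.5)/4-.5+215)
B=R.from_euler('z',YAW,degrees=True)*R.from_euler('y',-30,degrees=True)
def bf(p): return B.inv().apply(p-O)
for n,t,s in(('pl',(175,150),(617,183)),('pr',(257,160),(541,177)),('pmid',(216,155),(579,180)),('stop',(147,366),(657,143)),
 ('jaw',(210,87),(566,268)),('bedtop',(221.5,17),(541.5,321.5)),('barL',(102,157),(703,78)),('barR',(380,188),(436,62)),('hub',(132,482),(686,58))):
    p,r=tri(ca,T(*t),cb,S(*s)); print(n,p.round(1),bf(p).round(1),round(r,1))
print('tcp',bf(np.array([619.3,-198.8,122.2])))
# horizontal profiles in the top image: raw rows through jaw, bed, plate for edge positions
g=cv2.cvtColor(a,cv2.COLOR_BGR2GRAY)
for r in(104,118,128,150,160): print(r,g[r,380:420].tolist())
g=cv2.cvtColor(b,cv2.COLOR_BGR2GRAY)
for r in(259,260,261,282): print(r,g[r,148:186].tolist())
E
```

```text
pl [ 683.6 -182.8  160.1] [153.2  22.2  44.9] 0.6
pr [ 677.6 -231.1  160.9] [153.6 -26.5  45.6] 2.6
pmid [ 680.6 -206.9  160.5] [153.4  -2.1  45.3] 1.0
stop [ 564.4 -191.8   43.6] [-6.6 -1.5  2.6] 2.3
jaw [ 729.1 -210.8  138.2] [184.3   0.    1.7] 0.6
bedtop [ 771.  -216.1  147.7] [225.7  -0.  -11.2] 0.4
barL [ 662.  -122.7  231.8] [164.1  79.1 121.5] 0.0
barR [ 645.4 -280.6  233.7] [167.6 -79.6 121.6] 0.6
hub [ 486.8 -179.8   45.8] [-73.4   0.8  43.8] 1.4
tcp [80.69210643 -1.63357214 43.01715241]
104 [145, 145, 145, 145, 144, 144, 144, 144, 143, 144, 143, 138, 118, 79, 43, 30, 27, 28, 29, 27, 26, 28, 26, 28, 24, 28, 26, 27, 28, 27, 29, 41, 72, 108, 134, 141, 138, 132, 125, 122]
118 [100, 100, 101, 100, 100, 99, 99, 95, 84, 71, 78, 103, 125, 132, 132, 133, 133, 134, 133, 132, 132, 133, 132, 133, 133, 132, 132, 131, 131, 127, 117, 101, 86, 81, 82, 81, 82, 81, 81, 82]
128 [58, 56, 60, 64, 69, 69, 64, 53, 36, 25, 21, 20, 22, 22, 27, 28, 26, 28, 28, 28, 27, 28, 27, 27, 25, 28, 39, 58, 72, 80, 82, 81, 81, 80, 80, 81, 81, 79, 82, 80]
150 [98, 93, 79, 54, 34, 33, 48, 78, 106, 116, 104, 81, 
[... 248 characters left out ...]
83, 83, 82, 82, 83, 82, 83, 83, 82]
259 [71, 72, 71, 72, 70, 68, 67, 73, 71, 67, 71, 89, 101, 103, 104, 112, 112, 122, 121, 120, 121, 120, 121, 124, 119, 122, 120, 123, 124, 124, 118, 60, 46, 39, 5, 10, 18, 12]
260 [70, 69, 67, 69, 68, 74, 69, 69, 68, 70, 72, 84, 82, 82, 82, 86, 84, 87, 89, 85, 84, 82, 84, 89, 88, 94, 93, 99, 109, 112, 109, 83, 40, 6, 12, 13, 16, 16]
261 [68, 71, 73, 71, 72, 72, 72, 67, 69, 69, 72, 72, 72, 77, 77, 78, 81, 81, 80, 78, 79, 76, 82, 81, 81, 82, 83, 85, 85, 90, 86, 68, 10, 13, 18, 10, 13, 12]
282 [70, 65, 69, 67, 70, 69, 69, 76, 99, 107, 109, 109, 108, 115, 113, 112, 116, 116, 116, 119, 119, 120, 118, 125, 124, 124, 118, 94, 58, 11, 0, 22, 79, 88, 90, 96, 93, 90]
```

>>> drive_tool(deltas=[[[0,-0.18,0.4],[-0.3,0.2,0]],[[0,0,0.8],[0,0,0]],[[0,0,0.9],[0,0,0]],[[0,0,0.7],[0,0,0]],[[0,0,0.5],[0,0,0]],[[0,0,0.3],[0,0,0]],[[0,0,0],[0,0,0]],[[0,0,0],[0,0,0]]])

```text
clock: 8.8
position: [639.6, -203.6, 96.0]
ee_rot: [0.966, -0.058, 0.253, 0.008]
contact_force: [-0.3, 0.1, -3.0]
gripper_width: 47.8
grasp_force: 62.8
```

```bash
python3 -c "
from h import *
plan(bed(81,0,0),-7.1,30)"
```

```text
t 8.8 pos [ 639.6 -203.6   96. ] F [-0.3  0.1 -3. ] w 47.8 g 62.8
shift [-0.45 -0.37  1.  ] turn [-0.88  0.66 -0.01] shift in goal axes [-0.46 -0.39  0.99]
```

>>> drive_tool(deltas=[[[0,0,0],[0,0,0]],[[0,0,0],[0,0,0]]])

```text
clock: 9.0
position: [639.6, -203.5, 96.4]
ee_rot: [0.966, -0.058, 0.254, 0.008]
contact_force: [0.7, 0.6, -3.2]
gripper_width: 47.6
grasp_force: 62.8
```

```bash
python3 -c "
from h import *
plan(bed(81,0,0),-7.1,30)
from bench import arm
s=arm.read_state();print(s['joints'],s['joint_vel'],s['contact_force'],s['wrist_torque'])"
```

```text
t 9.0 pos [ 639.6 -203.5   96.4] F [ 0.7  0.6 -3.2] w 47.6 g 62.8
shift [-0.47 -0.37  1.04] turn [-0.88  0.62 -0.01] shift in goal axes [-0.48 -0.38  1.03]
[-0.06193454  0.42021801 -0.47806334  0.09425098 -0.16048909  1.42362147] [ 0.00173381  0.00190451  0.00112353 -0.00107877 -0.00094044 -0.00025496] [ 0.6533098   0.6348131  -3.23082562] [ 0.1513752   1.50105649 -0.02384573]
```

Joint 5 is at its −0.16 limit, so the full 30° tilt can't be reached at this spot. I'll hold the tool about 3° less tilted and let the plate settle flat by pivoting gently in the grip.

>>> drive_tool(deltas=[[[0,0,-0.5],[0,-1,0]],[[0,0,-0.3],[0,-1,0]],[[0,0,0],[0,-1,0]],[[0,0,0],[0,-0.5,0]],[[0,0,0],[0,0,0]],[[0,0,0],[0,0,0]],[[0,0,0],[0,0,0]]])

```text
clock: 9.7
position: [635.5, -203.2, 102.8]
ee_rot: [0.973, -0.058, 0.223, 0.006]
contact_force: [-0.4, -0.6, -3.6]
gripper_width: 47.9
grasp_force: 62.8
```

```bash
cat >> h.py <<'E'
def st(x,y,z,tilt):
    from bench import arm
    plan(bed(x,y,z),YAW,tilt); s=arm.read_state()
    B=R.from_euler('z',YAW,degrees=True)*R.from_euler('y',-30,degrees=True)
    print('bed',B.inv().apply(s['position']-O).round(1),'Fbed',B.inv().apply(s['contact_force']).round(1),'J5',s['joints'][4].round(3),'J4',s['joints'][3].round(3),'M',s['wrist_torque'].round(2))
E
python3 -c "
from h import *
st(81,0,7,27)"
```

```text
t 9.7 pos [ 635.5 -203.2  102.8] F [-0.4 -0.6 -3.6] w 47.9 g 62.8
shift [-0.35 -0.38  1.12] turn [-0.88  1.18  0.03] shift in goal axes [-0.38 -0.4   1.11]
bed [85.3 -4.  17.9] Fbed [-2.1 -0.6 -3. ] J5 -0.291 J4 0.04 M [0.14 1.35 0.05]
```

>>> drive_tool(deltas=[[[-0.2,-0.2,0],[-0.9,0.5,0]],[[-0.2,-0.2,0.2],[0,0.5,0]],[[0,0,0.4],[0,0,0]],[[0,0,0.3],[0,0,0]],[[0,0,0],[0,0,0]],[[0,0,0],[0,0,0]]])

```text
clock: 10.3
position: [637.1, -199.5, 93.3]
ee_rot: [0.971, -0.06, 0.232, 0.015]
contact_force: [0.5, -0.2, -3.4]
gripper_width: 47.5
grasp_force: 62.8
```

```bash
python3 -c "
from h import *
st(81,0,4,27)"
```

```text
t 10.3 pos [ 637.1 -199.5   93.3] F [ 0.5 -0.2 -3.4] w 47.5 g 62.8
shift [-0.03 -0.01  0.51] turn [0.02 0.14 0.03] shift in goal axes [-0.04 -0.01  0.51]
bed [81.6 -0.1  9.1] Fbed [-1.3 -0.2 -3.2] J5 -0.192 J4 0.178 M [ 0.19  1.38 -0.  ]
```

>>> drive_tool(deltas=[[[0,0,0.1],[0,-0.5,0]],[[0,0,0.1],[0,-0.3,0]],[[0,0,0.1],[0,0,0]],[[0,0,0.1],[0,0,0]],[[0,0,0],[0,0,0]],[[0,0,0],[0,0,0]]])

```text
clock: 10.9
position: [638.6, -199.5, 89.8]
ee_rot: [0.972, -0.06, 0.225, 0.014]
contact_force: [0.2, 0.6, -3.2]
gripper_width: 47.7
grasp_force: 62.9
```

```bash
python3 -c "
from h import *
st(81,0,0,26)"
```

```text
t 10.9 pos [ 638.6 -199.5   89.8] F [ 0.2  0.6 -3.2] w 47.7 g 62.9
shift [0.02 0.   0.53] turn [ 0.02 -0.07  0.05] shift in goal axes [0.02 0.   0.53]
bed [81.1  0.   5.3] Fbed [-1.5  0.6 -2.9] J5 -0.215 J4 0.155 M [ 0.18  1.28 -0.02]
```

>>> drive_tool(deltas=[[[0,0,0.1],[0,0,0]],[[0,0,0.1],[0,0,0]],[[0,0,0.1],[0,0,0]],[[0,0,0],[0,0,0]],[[0,0,0],[0,0,0]]])

```text
clock: 11.4
position: [639.7, -199.7, 87.1]
ee_rot: [0.972, -0.06, 0.225, 0.014]
contact_force: [-3.1, 1.1, 0.3]
gripper_width: 47.7
grasp_force: 63.2
```

```bash
python3 -c "
from h import *
st(81,0,0,26)"
```

```text
t 11.4 pos [ 639.7 -199.7   87.1] F [-3.1  1.1  0.3] w 47.7 g 63.2
shift [ 0.04 -0.    0.25] turn [ 0.02 -0.06  0.04] shift in goal axes [ 0.04 -0.    0.25]
bed [80.8 -0.   2.5] Fbed [-2.6  0.7  1.8] J5 -0.21 J4 0.159 M [0.31 1.31 0.13]
```

>>> drive_tool(deltas=[[[0,0,0.1],[0,0.5,0]],[[0,0,0.1],[0,0.5,0]],[[0,0,0.1],[0,0,0]],[[0,0,0],[0,0,0]],[[0,0,0],[0,0,0]]])

```text
clock: 11.9
position: [640.6, -199.9, 85.1]
ee_rot: [0.97, -0.06, 0.234, 0.015]
contact_force: [-6.9, 1.8, 5.7]
gripper_width: 47.8
grasp_force: 64.1
```

```bash
python3 -c "
from h import *
st(81,0,0,27)"
```

```text
t 11.9 pos [ 640.6 -199.9   85.1] F [-6.9  1.8  5.7] w 47.8 g 64.1
shift [ 0.04 -0.01  0.02] turn [ 0.03 -0.09  0.03] shift in goal axes [ 0.04 -0.01  0.02]
bed [80.6 -0.1  0.2] Fbed [-3.3  1.   8.5] J5 -0.16 J4 0.209 M [0.64 1.78 0.23]
```

>>> drive_tool(deltas=[[[0,0,0.1],[0,-0.5,0]],[[0,0,0.1],[0,-0.2,0]],[[0,0,0.1],[0,0,0]],[[0,0,0],[0,0,0]],[[0,0,0],[0,0,0]]])

```text
clock: 12.4
position: [640.7, -199.9, 85.0]
ee_rot: [0.972, -0.06, 0.228, 0.015]
contact_force: [-20.9, 8.3, 23.2]
gripper_width: 47.6
grasp_force: 66.5
```

```bash
python3 -c "
from h import *
st(81,0,0,27)
snap('scene','scene4')
b,_=load('scene4')
B=cv2.resize(b[210:310,130:220],None,fx=6,fy=6,interpolation=cv2.INTER_CUBIC)
cv2.imwrite('pics/crop5.png',B)"
```

```text
t 12.4 pos [ 640.7 -199.9   85. ] F [-20.9   8.3  23.2] w 47.6 g 66.5
shift [ 0.04 -0.01  0.01] turn [0.05 0.58 0.02] shift in goal axes [ 0.04 -0.01  0.01]
bed [80.6 -0.1  0.1] Fbed [-7.3  5.7 31. ] J5 -0.189 J4 0.179 M [1.83 3.06 0.81]
```

View pics/crop5.png

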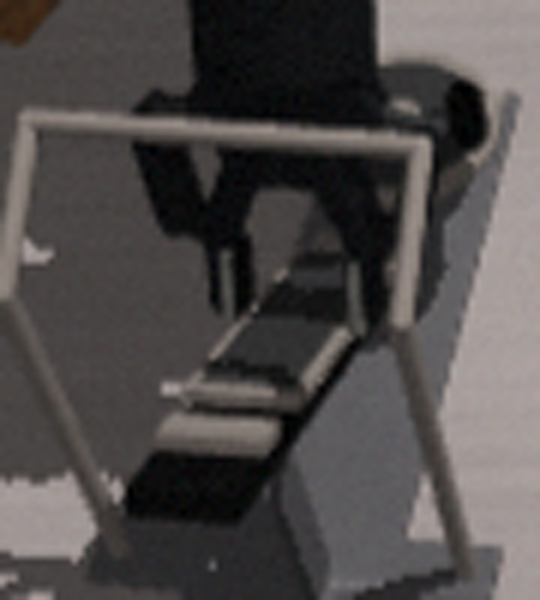

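The plate lies on the bed. In the crop its upper end is at about (235,390), with the jaw below it at (220,430) and a gap between. The force rose stiffly at bed z ≈ 0, so it is flat. I'll ease off and release.

>>> drive_tool(deltas=[[[0,0,-0.1],[0,0,0]],[[0,0,-0.1],[0,0,0]],[[0,0,0],[0,0,0]],[[0,0,0],[0,0,0]]])

```text
clock: 12.85
position: [640.6, -199.9, 85.0]
ee_rot: [0.972, -0.06, 0.228, 0.014]
contact_force: [-13.2, 4.9, 12.2]
gripper_width: 47.9
grasp_force: 64.9
```

>>> drive_tool(deltas=[[[0,0,0],[0,0,0]],[[0,0,0],[0,0,0]],[[0,0,0],[0,0,0]],[[0,0,0],[0,0,0]],[[0,0,0],[0,0,0]]], claw=6.5)

```text
clock: 13.35
position: [641.9, -199.9, 83.3]
ee_rot: [0.972, -0.06, 0.228, 0.014]
contact_force: [-0.5, -0.2, -0.9]
gripper_width: 64.8
grasp_force: 0.0
```

>>> drive_tool(deltas=[[[0,0,-0.5],[0,0,0]],[[0,0,-1],[0,0,0]],[[0,0,-2],[0,0,0]],[[-0.5,0,-2.5],[0,0,0]],[[-1.5,0,-3],[0,0,0]],[[-2.5,0,-3],[0,0,0]],[[-3.5,0,-2.5],[0,0,0]],[[-4,0,-2],[0,-2,0]],[[-3,0,-1],[0,-2,0]],[[-1,0,0],[0,-2,0]],[[0,0,0],[0,0,0]],[[0,0,0],[0,0,0]]])

```text
clock: 14.55
position: [422.6, -172.6, 171.9]
ee_rot: [0.982, -0.061, 0.178, 0.011]
contact_force: [0.5, 0.0, 0.4]
gripper_width: 65.0
grasp_force: 0.0
```

```bash
python3 -c "
from h import *
st(0,0,120,0)
for n in('top','scene'): snap(n,n+'5')
a,_=load('top5');b,_=load('scene5')
A=cv2.resize(a[95:255,345:450],None,fx=3.75,fy=3.75,interpolation=cv2.INTER_CUBIC)
B=cv2.resize(b[215:335,125:225],None,fx=4,fy=4,interpolation=cv2.INTER_CUBIC)
o=np.zeros((600,800,3),np.uint8);o[:,:A.shape[1]]=A[:600];o[:480,400:]=B[:480,:400];cv2.imwrite('pics/crop6.png',o)"
```

```text
t 14.55 pos [ 422.6 -172.6  171.9] F [0.5 0.  0.4] w 65.0 g 0.0
shift [7.62 0.01 5.35] turn [ 2.000e-02 -2.051e+01  5.000e-02] shift in goal axes [9.01 0.   2.34]
bed [-66.3   0.  185.3] Fbed [0.6 0.1 0.1] J5 -0.473 J4 0.094 M [ 0.1   0.68 -0.03]
```

View pics/crop6.png

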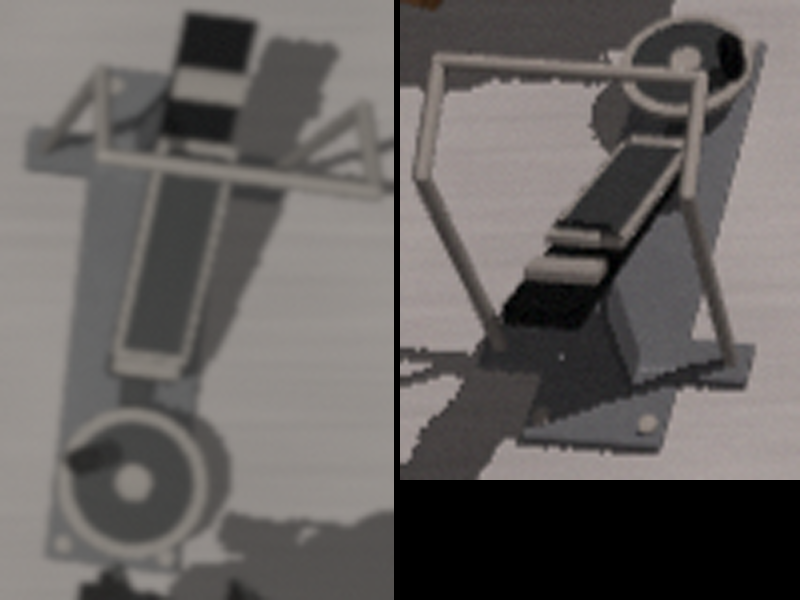

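The plate is seated flat and centred on the bed: in the left crop it spans (115–190, 355) at the lower end, right at the stop, and the jaw at (210,87) is about 25 mm clear. Next I'll find the crank by mask in both views.

```bash
python3 - <<'E'
from h import *
P={}
for n,box,th in(('top5',(355,200,402,246),42),('scene5',(292,215,315,242),35)):
    im,c=load(n);x0,y0,x1,y1=box;g=cv2.cvtColor(im,cv2.COLOR_BGR2GRAY)[y0:y1,x0:x1]
    if n=='top5': print(g[12:28,5:22])
    m=(g<th).astype(np.uint8);k,l,s,ce=cv2.connectedComponentsWithStats(m)
    i=1+np.argmax(s[1:,4]);print(n,s[i]+[x0,y0,0,0,0],ce[i]+[x0,y0]);P[n]=(c,ce[i]+[x0,y0])
p,r=tri(P['top5'][0],P['top5'][1],*P['scene5']);print(p,r)
H=np.array([487.2,-180.3])
for n in P:
    q=onz(P[n][0],*P[n][1],66)[0];d=q[:2]-H;print(n,q.round(1),np.hypot(*d),np.degrees(np.arctan2(d[1],d[0])))
d=p[:2]-H;print(np.hypot(*d),np.degrees(np.arctan2(d[1],d[0])))
for ang in range(50,100,5):
  a=np.radians(ang);print(ang,[proj(P[n][0],[H[0]+40*np.cos(a),H[1]+40*np.sin(a),66]).round(1)[0].tolist() for n in P])
E
```

```text
[[125 110 105 114 126 131 126 117 101  83  72  66  63  58  57  61  65]
 [124 109 109 118 124 120 110  94  75  65  58  56  53  53  52  55  58]
 [122 109 108 112 108  94  79  65  55  50  48  49  49  48  48  50  54]
 [118 105  98  90  78  62  52  46  44  43  42  45  49  49  49  49  52]
 [112 100  87  68  52  46  44  44  43  42  41  44  47  50  48  49  51]
 [113  99  81  59  44  42  44  44  44  42  44  44  48  50  50  51  54]
 [117 107  89  62  44  41  43  44  43  43  43  47  47  52  52  57  63]
 [121 119 105  76  50  43  42  42  42  42  46  50  55  57  61  67  75]
 [123 126 118  94  66  50  44  47  49  51  54  59  64  65  70  77  93]
 [122 128 128 109  83  61  56  57  60  64  65  67  70  71  75  86 107]
 [121 130 131 116  92  72  66  66  68  70  70  72  70  71  76  93 116]
 [119 130 131 116  94  77  72  72  71  71  70  71  70  71  78  97 118]
 [119 129 131 118  96  79  72  72  71  71  72  70  71  71  78  95 117]
 [119 129 131 120  99  81  73  72  71  71  71  72  71  71  75  89 109]
 [118 129 132 122 101  82  72  71  71  72  71  71  71  72  73  80  97]
 [117 128 132 126 107  84  74  69  69  71  71  71  71  71  71  74  83]]
top5 [370 216   1   1   1] [370. 216.]Traceback (most recent call last):
  File "<stdin>", line 7, in <module>
    return _wrapfunc(a, 'argmax', axis=axis, out=out, **kwds)
    return bound(*args, **kwds)
ValueError: attempt to get argmax of an empty sequence
```

```bash
python3 - <<'E'
from h import *
im,c=load('scene5');g=cv2.cvtColor(im,cv2.COLOR_BGR2GRAY)[218:242,198:216];print(g)
m=(g<32).astype(np.uint8);k,l,s,ce=cv2.connectedComponentsWithStats(m);i=1+np.argmax(s[1:,4]);q=ce[i]+[198,218];print(s[i],q)
_,ct=load('top5');t=(368,217.2)
p,r=tri(ct,t,c,q);print(p,r)
H=np.array([487.2,-180.3])
for cc,u in((ct,t),(c,q)):
    w=onz(cc,*u,66)[0];d=w[:2]-H;print(w.round(1),np.hypot(*d),np.degrees(np.arctan2(d[1],d[0])))
for ang in range(50,91,5):
  a=np.radians(ang);print(ang,[proj(cc,[H[0]+40*np.cos(a),H[1]+40*np.sin(a),66]).round(1)[0].tolist() for cc in(ct,c)])
E
```

```text
[[142 141 143 139 146 146 147 149 152 150 149 147 149 147 146 149 146 146]
 [121 122 124 127 127 135 134 142 149 148 151 150 153 153 151 152 150 148]
 [ 82  80  84  95 100 116 124 131 138 145 148 152 152 151 151 152 151 149]
 [ 51  53  55  56  53  73  99 116 125 129 134 144 150 149 151 147 147 148]
 [ 48  53  52  53  53  51  53  61  97 111 123 135 143 153 151 151 152 149]
 [ 54  53  54  52  47  53  53  44  30  48  87 119 135 153 153 154 154 150]
 [ 52  51  51  54  56  51  45  20  17  17  23  65 122 148 152 151 147 147]
 [ 51  48  50  49  54  52  30  10  10  19  13  22  76 132 142 141 125 121]
 [ 70  58  54  52  49  50  23   7   4  15  12  20  72 132 137 130 111  97]
 [116  88  54  50  51  52  27  11   2  13  14  12  53 134 132 114  97 100]
 [131 124  63  53  54  51  29   5   1  11   6   9  43 126 130 106  88 100]
 [134 129  83  54  53  50  40   4   8  12   6   4  27  98 130 105  94 100]
 [136 127  74  52  53  54  49   6   8   6   4  11  19  79 131  99  95  93]
 [127 109  62  55  50  44  45  15   6   5   7   2  23  79 129  92  96 104]
 [109  99  95  71  41  26  24  16   3  10   4   7 
[... 550 characters left out ...]
 [112 137 131 119 135 133 126 105  80  69  72  92  95  94  95 136 155 156]
 [115 136 132 111 125 113  96  64  64  59  97  95  93  98  90 157 156 159]]
[ 4  5  9 14 74] [206.37837838 229.66216216]
[ 500.50832159 -147.18521794   58.29372367] 0.31554385806920265
[ 500.  -145.8   66. ] 36.79647465075973 69.6109965342471
[ 507.1 -145.4   66. ] 40.20047893543303 60.30671642424953
50 [[369.5, 211.9], [204.7, 231.2]]
55 [[368.7, 213.1], [205.5, 230.5]]
60 [[367.9, 214.3], [206.3, 229.7]]
65 [[367.3, 215.5], [206.9, 228.9]]
70 [[366.7, 216.8], [207.5, 228.0]]
75 [[366.3, 218.2], [207.9, 227.2]]
80 [[366.0, 219.6], [208.3, 226.3]]
85 [[365.9, 221.0], [208.6, 225.4]]
90 [[365.8, 222.4], [208.7, 224.5]]
```

```bash
python3 -c "
from h import *
plan([501.8,-144,130],-7.1,0)"
```

```text
t 14.65 pos [ 422.5 -172.6  171.3] F [-0.6 -0.3  0. ] w 64.8 g 0.0
shift [ 5.61 -3.82  6.49] turn [  0.03 -20.41   0.04] shift in goal axes [ 7.52 -3.82  4.13]
```

>>> drive_tool(deltas=[[[0,-0.5,0],[0,-4,0]],[[0,-1,0],[0,-5,0]],[[0,-1,0],[0,-6,0]],[[0,-1,0],[0,-5.4,0]],[[2.5,-0.3,0],[0,0,0]],[[2.5,0,0],[0,0,0]],[[1.5,0,1],[0,0,0]],[[1,0,2],[0,0,0]],[[0,0,1.1],[0,0,0]],[[0,0,0],[0,0,0]],[[0,0,0],[0,0,0]]])

```text
clock: 15.75
position: [500.5, -144.2, 129.9]
ee_rot: [0.998, -0.062, -0.001, 0.0]
contact_force: [0.7, -0.3, 1.3]
gripper_width: 64.4
grasp_force: 0.0
```

```bash
python3 -c "
from h import *
plan([501.8,-144,54],-7.1,0)
"
```

```text
t 15.75 pos [ 500.5 -144.2  129.9] F [ 0.7 -0.3  1.3] w 64.4 g 0.0
shift [ 0.13 -0.05  7.59] turn [0.06 0.09 0.04] shift in goal axes [ 0.12 -0.04  7.59]
```

>>> drive_tool(deltas=[[[0.12,-0.05,0.8],[0,0,0]],[[0,0,1.5],[0,0,0]],[[0,0,1.8],[0,0,0]],[[0,0,1.5],[0,0,0]],[[0,0,1],[0,0,0]],[[0,0,0.7],[0,0,0]],[[0,0,0.3],[0,0,0]],[[0,0,0],[0,0,0]],[[0,0,0],[0,0,0]]])

```text
clock: 16.65
position: [502.5, -143.9, 54.4]
ee_rot: [0.998, -0.062, 0.0, 0.0]
contact_force: [-0.8, 0.0, 0.6]
gripper_width: 65.0
grasp_force: 0.0
```

>>> drive_tool(deltas=[[[0,0,0],[0,0,0]],[[0,0,0],[0,0,0]],[[0,0,0],[0,0,0]],[[0,0,0],[0,0,0]],[[0,0,0],[0,0,0]],[[0,0,0],[0,0,0]],[[0,0,0],[0,0,0]],[[0,0,0],[0,0,0]]], claw=1.4)

```text
clock: 17.45
position: [503.3, -143.1, 54.5]
ee_rot: [0.998, -0.061, 0.001, -0.0]
contact_force: [0.7, 5.5, 1.6]
gripper_width: 16.1
grasp_force: 58.8
```

```bash
python3 -c "
from h import *
plan([501.8,-144,54],-7.1,0)
from bench import arm
print(arm.read_state()['wrist_torque'])
"
```

```text
t 17.45 pos [ 503.3 -143.1   54.5] F [0.7 5.5 1.6] w 16.1 g 58.8
shift [-0.14  0.11  0.04] turn [-0.02 -0.11  0.05] shift in goal axes [-0.14  0.11  0.05]
[ 1.54412484 -0.29426971 -0.03783385]
```

```bash
cat > circ.py <<'E'
import sys; from h import *
from bench import arm
H=np.array([487.2,-180.3]) if len(sys.argv)<4 else np.array(eval(sys.argv[3]))
s=arm.read_state();p=s['position'][:2]-H
# start from measured angle; rows on the 40 mm circle (cm, tool axes), clockwise
b0=np.arctan2(p[1],p[0]);n,step=int(sys.argv[1]),np.radians(float(sys.argv[2]))
b=b0-step*np.arange(n+1);Q=40*np.stack([np.cos(b),np.sin(b),0*b],1)
d=R.from_quat(s['ee_rot']).inv().apply(np.diff(Q,axis=0))/10
e=p/np.hypot(*p);F=s['contact_force'][:2]
print('t',round(s['clock'],2),'r',np.hypot(*p).round(2),'ang',np.degrees(b0).round(1),'Frad',(F@e).round(1),'Ftan(against cw)',(F@[-e[1],e[0]]).round(1),'z',s['position'][2].round(1),'w',s['gripper_width'].round(1))
print(d[:,:2].round(2).tolist())
E
python3 circ.py 6 6
```

```text
Traceback (most recent call last):
  File "circ.py", line 10, in <module>
    print('t',round(s['clock'],2),'r',np.hypot(*p).round(2),'ang',np.degrees(b0).round(1),'Frad',(F@e).round(1),'Ftan(against cw)',(F@[-e[1],e[0]]).round(1),'z',s['position'][2].round(1),'w',s['gripper_width'].round(1))
                                                                                                                                                                                               ^^^^^^^^^^^^^^^^^^^^^^^^
AttributeError: 'float' object has no attribute 'round'
```

```bash
sed -i "s/s\['gripper_width'\].round(1)/round(s['gripper_width'],1)/" circ.py; python3 circ.py 6 6
```

```text
t 17.45 r 40.56 ang 66.6 Frad 5.3 Ftan(against cw) 1.6 z 54.5 w 16.1
[[0.4, 0.14], [0.38, 0.18], [0.36, 0.22], [0.33, 0.25], [0.3, 0.29], [0.27, 0.32]]
```

>>> drive_tool(deltas=[[[0.4,0.14,0],[0,0,0]],[[0.38,0.18,0],[0,0,0]],[[0.36,0.22,0],[0,0,0]],[[0.33,0.25,0],[0,0,0]],[[0.3,0.29,0],[0,0,0]],[[0.27,0.32,0],[0,0,0]],[[0,0,0],[0,0,0]]])

```text
clock: 18.15
position: [523.1, -160.0, 54.5]
ee_rot: [0.998, -0.061, 0.002, 0.0]
contact_force: [4.1, 1.9, -0.3]
gripper_width: 16.1
grasp_force: 58.6
```

```bash
python3 circ.py 12 8
```

```text
t 18.15 r 41.23 ang 29.5 Frad 4.5 Ftan(against cw) -0.4 z 54.5 w 16.1
[[0.3, 0.47], [0.23, 0.51], [0.16, 0.54], [0.08, 0.55], [0.0, 0.56], [-0.07, 0.55], [-0.15, 0.54], [-0.22, 0.51], [-0.29, 0.48], [-0.36, 0.43], [-0.41, 0.38], [-0.46, 0.32]]
```

>>> drive_tool(deltas=[[[0.3,0.47,0],[0,0,0]],[[0.23,0.51,0],[0,0,0]],[[0.16,0.54,0],[0,0,0]],[[0.08,0.55,0],[0,0,0]],[[0,0.56,0],[0,0,0]],[[-0.07,0.55,0],[0,0,0]],[[-0.15,0.54,0],[0,0,0]],[[-0.22,0.51,0],[0,0,0]],[[-0.29,0.48,0],[0,0,0]],[[-0.36,0.43,0],[0,0,0]],[[-0.41,0.38,0],[0,0,0]],[[-0.46,0.32,0],[0,0,0]]])

```text
clock: 19.35
position: [502.7, -217.6, 54.5]
ee_rot: [0.998, -0.061, 0.001, 0.001]
contact_force: [3.7, -1.7, 1.0]
gripper_width: 16.2
grasp_force: 58.8
```

```bash
python3 circ.py 12 8
```

```text
t 19.35 r 40.41 ang -67.5 Frad 3.0 Ftan(against cw) 2.7 z 54.5 w 16.2
[[-0.5, 0.24], [-0.53, 0.17], [-0.55, 0.09], [-0.56, 0.02], [-0.55, -0.06], [-0.54, -0.14], [-0.52, -0.21], [-0.48, -0.28], [-0.44, -0.35], [-0.38, -0.4], [-0.32, -0.45], [-0.26, -0.49]]
```

>>> drive_tool(deltas=[[[-0.5,0.24,0],[0,0,0]],[[-0.53,0.17,0],[0,0,0]],[[-0.55,0.09,0],[0,0,0]],[[-0.56,0.02,0],[0,0,0]],[[-0.55,-0.06,0],[0,0,0]],[[-0.54,-0.14,0],[0,0,0]],[[-0.52,-0.21,0],[0,0,0]],[[-0.48,-0.28,0],[0,0,0]],[[-0.44,-0.35,0],[0,0,0]],[[-0.38,-0.4,0],[0,0,0]],[[-0.32,-0.45,0],[0,0,0]],[[-0.26,-0.49,0],[0,0,0]]])

```text
clock: 20.55
position: [450.1, -191.1, 54.4]
ee_rot: [0.998, -0.061, 0.002, 0.001]
contact_force: [7.0, -0.8, 1.3]
gripper_width: 16.0
grasp_force: 58.9
```

```bash
python3 circ.py 12 8
```

```text
t 20.55 r 38.67 ang -163.8 Frad -6.5 Ftan(against cw) 2.7 z 54.4 w 16.0
[[-0.18, -0.53], [-0.11, -0.55], [-0.03, -0.56], [0.05, -0.56], [0.12, -0.54], [0.2, -0.52], [0.27, -0.49], [0.33, -0.45], [0.39, -0.4], [0.44, -0.34], [0.49, -0.27], [0.52, -0.2]]
```

>>> drive_tool(deltas=[[[-0.08,-0.53,0],[0,0,0]],[[-0.06,-0.55,0],[0,0,0]],[[-0.03,-0.56,0],[0,0,0]],[[0.05,-0.56,0],[0,0,0]],[[0.12,-0.54,0],[0,0,0]],[[0.2,-0.52,0],[0,0,0]],[[0.27,-0.49,0],[0,0,0]],[[0.33,-0.45,0],[0,0,0]],[[0.39,-0.4,0],[0,0,0]],[[0.44,-0.34,0],[0,0,0]],[[0.49,-0.27,0],[0,0,0]],[[0.52,-0.2,0],[0,0,0]]])

```text
clock: 21.75
position: [478.4, -141.4, 54.2]
ee_rot: [0.998, -0.062, -0.003, 0.001]
contact_force: [-1.4, -2.4, 12.9]
gripper_width: 15.9
grasp_force: 60.2
```

```bash
python3 circ.py 12 6 [488.6,-180.3]
```

```text
t 21.75 r 40.17 ang 104.7 Frad -2.0 Ftan(against cw) 1.9 z 54.2 w 15.9
[[0.4, -0.13], [0.41, -0.09], [0.42, -0.05], [0.42, -0.01], [0.42, 0.04], [0.41, 0.08], [0.4, 0.12], [0.38, 0.17], [0.37, 0.2], [0.34, 0.24], [0.31, 0.28], [0.28, 0.31]]
```

>>> drive_tool(deltas=[[[0.4,-0.13,-0.1],[0,0,0]],[[0.41,-0.09,0],[0,0,0]],[[0.42,-0.05,0],[0,0,0]],[[0.42,-0.01,0],[0,0,0]],[[0.42,0.04,0],[0,0,0]],[[0.41,0.08,0],[0,0,0]]])

```text
clock: 22.35
position: [501.8, -142.4, 54.3]
ee_rot: [0.998, -0.062, -0.005, 0.0]
contact_force: [-3.2, 0.2, 9.2]
gripper_width: 15.9
grasp_force: 59.7
```

```bash
python3 circ.py 8 6 [488.6,-180.3]; python3 -c "
from h import *
for n in('top','scene'): snap(n,n+'6')
a,_=load('top6');b,_=load('scene6')
A=cv2.resize(a[95:255,345:450],None,fx=3.75,fy=3.75,interpolation=cv2.INTER_CUBIC)
B=cv2.resize(b[215:335,125:225],None,fx=4,fy=4,interpolation=cv2.INTER_CUBIC)
o=np.zeros((600,800,3),np.uint8);o[:,:A.shape[1]]=A[:600];o[:480,400:]=B[:480,:400];cv2.imwrite('pics/crop7.png',o)"
```

```text
t 22.35 r 40.17 ang 70.8 Frad -0.8 Ftan(against cw) 3.1 z 54.3 w 15.9
[[0.4, 0.11], [0.39, 0.15], [0.37, 0.19], [0.35, 0.23], [0.33, 0.26], [0.3, 0.3], [0.26, 0.33], [0.23, 0.35]]
```

View pics/crop7.png

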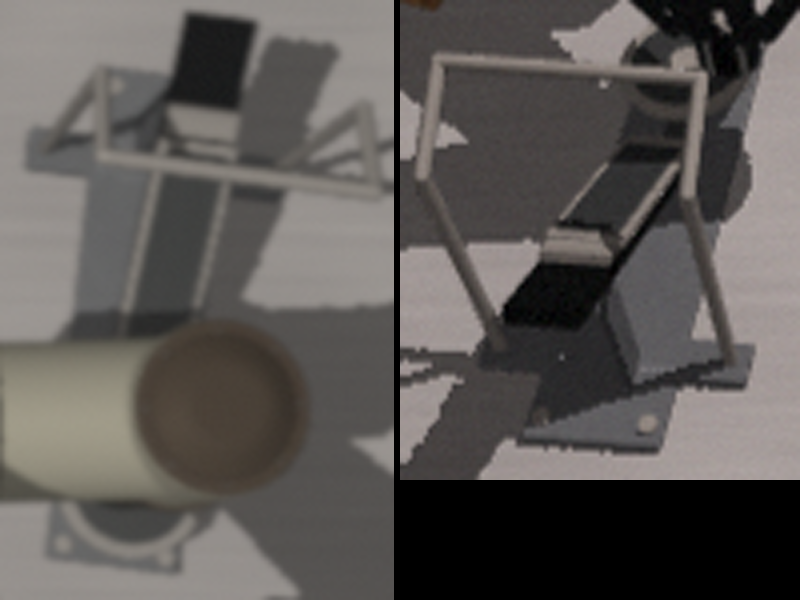

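The jaw, at (205,120) in the top crop and (580,245) in the scene crop, has almost reached the plate. I'll continue in small steps and watch the force.

>>> drive_tool(deltas=[[[0.4,0.11,0],[0,0,0]],[[0.39,0.15,0],[0,0,0]],[[0.37,0.19,0],[0,0,0]],[[0.35,0.23,0],[0,0,0]]])

```text
clock: 22.85
position: [515.9, -150.8, 54.3]
ee_rot: [0.998, -0.062, -0.005, 0.0]
contact_force: [-3.1, 1.0, 9.0]
gripper_width: 16.7
grasp_force: 59.8
```

```bash
python3 circ.py 6 5 [488.6,-180.3]
```

```text
t 22.85 r 40.17 ang 47.2 Frad -1.4 Ftan(against cw) 3.0 z 54.3 w 16.7
[[0.27, 0.22], [0.25, 0.24], [0.23, 0.26], [0.21, 0.28], [0.18, 0.3], [0.16, 0.31]]
```

>>> drive_tool(deltas=[[[0.27,0.22,0],[0,0,0]],[[0.25,0.24,0],[0,0,0]],[[0.23,0.26,0],[0,0,0]],[[0.21,0.28,0],[0,0,0]],[[0,0,0],[0,0,0]]])

```text
clock: 23.35
position: [524.4, -162.1, 54.4]
ee_rot: [0.998, -0.062, -0.004, 0.0]
contact_force: [-1.5, -0.6, 8.2]
gripper_width: 16.1
grasp_force: 59.7
```

```bash
python3 circ.py 6 5 [488.6,-180.3]
```

```text
t 23.35 r 40.18 ang 26.9 Frad -1.6 Ftan(against cw) 0.2 z 54.4 w 16.1
[[0.18, 0.3], [0.16, 0.31], [0.13, 0.32], [0.1, 0.33], [0.07, 0.34], [0.04, 0.35]]
```

>>> drive_tool(deltas=[[[0.18,0.3,0],[0,0,0]],[[0.16,0.31,0],[0,0,0]],[[0.13,0.32,0],[0,0,0]],[[0.1,0.33,0],[0,0,0]]])

```text
clock: 23.75
position: [528.2, -173.8, 54.3]
ee_rot: [0.998, -0.062, -0.005, -0.001]
contact_force: [-3.9, 8.1, 11.1]
gripper_width: 16.0
grasp_force: 60.0
```

```bash
python3 circ.py 6 5 [488.6,-180.3]
```

```text
t 23.75 r 40.14 ang 9.3 Frad -2.5 Ftan(against cw) 8.6 z 54.3 w 16.0
[[0.08, 0.34], [0.05, 0.34], [0.02, 0.35], [-0.01, 0.35], [-0.04, 0.35], [-0.07, 0.34]]
```

Resistance is rising, so the jaw is bearing on the plate. I'll keep going.

>>> drive_tool(deltas=[[[0.08,0.34,0],[0,0,0]],[[0.05,0.34,0],[0,0,0]],[[0,0,0],[0,0,0]]])

```text
clock: 24.05
position: [528.7, -180.1, 54.3]
ee_rot: [0.998, -0.062, -0.005, -0.001]
contact_force: [-2.8, 8.6, 10.8]
gripper_width: 16.0
grasp_force: 60.0
```

```bash
python3 circ.py 6 5 [488.6,-180.3]
```

```text
t 24.05 r 40.13 ang 0.3 Frad -2.8 Ftan(against cw) 8.6 z 54.3 w 16.0
[[0.03, 0.35], [-0.0, 0.35], [-0.03, 0.35], [-0.06, 0.34], [-0.09, 0.34], [-0.12, 0.33]]
```

>>> drive_tool(deltas=[[[0.03,0.35,0],[0,0,0]],[[0,0.35,0],[0,0,0]],[[-0.03,0.35,0],[0,0,0]],[[0,0,0],[0,0,0]]])

```text
clock: 24.45
position: [527.8, -189.1, 54.3]
ee_rot: [0.998, -0.062, -0.004, -0.002]
contact_force: [-3.0, 16.0, 11.1]
gripper_width: 15.9
grasp_force: 60.2
```

```bash
python3 circ.py 6 5 [488.6,-180.3]
```

```text
t 24.45 r 40.19 ang -12.6 Frad -6.4 Ftan(against cw) 15.0 z 54.3 w 15.9
[[-0.05, 0.35], [-0.08, 0.34], [-0.11, 0.33], [-0.14, 0.32], [-0.16, 0.31], [-0.19, 0.29]]
```

>>> drive_tool(deltas=[[[-0.05,0.35,0],[0,0,0]],[[-0.08,0.34,0],[0,0,0]],[[0,0,0],[0,0,0]]])

```text
clock: 24.75
position: [526.2, -194.7, 54.3]
ee_rot: [0.998, -0.062, -0.004, -0.003]
contact_force: [-1.2, 18.3, 10.5]
gripper_width: 16.1
grasp_force: 60.3
```

```bash
python3 circ.py 6 5 [488.6,-180.3]
```

```text
t 24.75 r 40.22 ang -20.9 Frad -7.7 Ftan(against cw) 16.7 z 54.3 w 16.1
[[-0.1, 0.33], [-0.13, 0.33], [-0.15, 0.31], [-0.18, 0.3], [-0.21, 0.28], [-0.23, 0.26]]
```

>>> drive_tool(deltas=[[[-0.1,0.33,0],[0,0,0]],[[-0.13,0.33,0],[0,0,0]],[[-0.15,0.31,0],[0,0,0]],[[0,0,0],[0,0,0]]])

```text
clock: 25.15
position: [522.5, -202.2, 54.3]
ee_rot: [0.998, -0.062, -0.002, -0.003]
contact_force: [1.7, 25.4, 10.0]
gripper_width: 16.2
grasp_force: 60.5
```

```bash
python3 circ.py 6 5 [488.6,-180.3]; python3 -c "
from h import *
snap('scene','scene7')
b,_=load('scene7');b0,_=load('scene5')
B=np.hstack([cv2.resize(x[240:300,140:206],None,fx=6,fy=6,interpolation=cv2.INTER_CUBIC) for x in(b0,b)])
cv2.imwrite('pics/crop8.png',B);print(B.shape)"
```

```text
t 25.15 r 40.34 ang -32.9 Frad -12.4 Ftan(against cw) 22.2 z 54.3 w 16.2
[[-0.17, 0.31], [-0.19, 0.29], [-0.22, 0.27], [-0.24, 0.25], [-0.26, 0.23], [-0.28, 0.21]]
(360, 792, 3)
```

View pics/crop8.png

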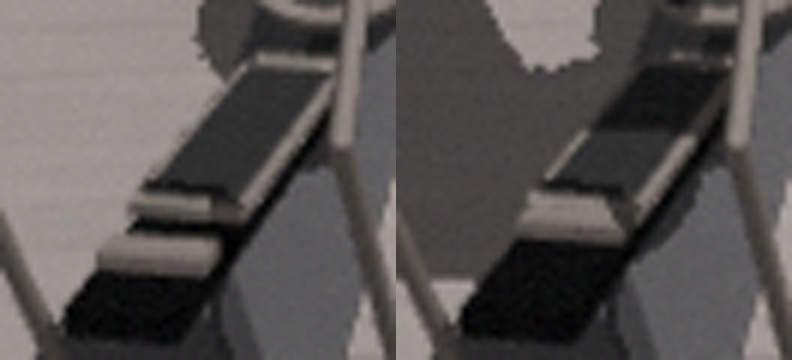

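The jaw now bears on the plate: in the right crop it touches the plate end at (575,215), where the left (earlier) crop shows a gap. The handle force has climbed to 22 N. I'll release the handle, lift away and check.

>>> drive_tool(deltas=[[[0,0,0],[0,0,0]],[[0,0,0],[0,0,0]],[[0,0,0],[0,0,0]],[[0,0,0],[0,0,0]],[[0,0,0],[0,0,0]],[[0,0,0],[0,0,0]]], claw=6)

```text
clock: 25.8
position: [518.9, -204.5, 50.7]
ee_rot: [0.998, -0.063, -0.007, -0.002]
contact_force: [1.5, 12.1, -6.0]
gripper_width: 59.5
grasp_force: 5.9
```

>>> drive_tool(deltas=[[[0,0,-0.5],[0,0,0]],[[0,0,-1.5],[0,0,0]],[[0,0,-3],[0,0,0]],[[0,0,-4],[0,0,0]],[[-1,0,-4],[0,0,0]],[[-3,0,-3],[0,0,0]],[[-4,0,-1],[0,0,0]],[[-3,0,0],[0,0,0]],[[-1,0,0],[0,0,0]],[[0,0,0],[0,0,0]],[[0,0,0],[0,0,0]],[[0,0,0],[0,0,0]]])

```text
clock: 27.0
position: [405.9, -193.5, 224.2]
ee_rot: [0.998, -0.062, -0.002, 0.0]
contact_force: [-0.0, 0.0, -0.2]
gripper_width: 59.9
grasp_force: 0.0
```

```bash
python3 -c "
from h import *
for n in('top','scene'): snap(n,n+'8')
a,ca=load('top8');b,cb=load('scene8');t0,_=load('top0');s0,_=load('scene0')
# neighbours unmoved? 
g=lambda x:cv2.cvtColor(x,cv2.COLOR_BGR2HSV)
for n,i0,i1 in(('top',t0,a),('scene',s0,b)):
  for k in(i0,i1):
    h=g(k);m=((h[:,:,0]<9)&(h[:,:,1]>110)&(h[:,:,2]>60)).astype(np.uint8)
    K,l,s,c=cv2.connectedComponentsWithStats(m);print(n,[(x[4],y.round(1).tolist()) for x,y in zip(s,c) if 300<x[4]<9000])
# jaw/plate row edges: same-camera profile along the bed axis
B=R.from_euler('z',YAW,degrees=True)*R.from_euler('y',-30,degrees=True)
gr=cv2.cvtColor(b,cv2.COLOR_BGR2GRAY);gt=cv2.cvtColor(a,cv2.COLOR_BGR2GRAY)
xs=np.arange(-12,200,4);P=O+B.apply(np.c_[xs,0*xs,0*xs+8])
for c,G in((ca,gt),(cb,gr)):
  u=proj(c,P).astype(np.float32);print(list(zip(xs.tolist(),cv2.remap(G,u[:,0][None],u[:,1][None],1)[0].tolist())))
for X in(40,110,130):
  ys=np.arange(-34,35,2);P=O+B.apply(np.c_[0*ys+X,ys,0*ys+8]);u=proj(ca,P).astype(np.float32);print(X,list(zip(ys.tolist(),cv2.remap(gt,u[:,0][None],u[:,1][None],1)[0].tolist())))
"
```

```text
top []
top []
scene [(np.int32(557), [290.0, 234.0])]
scene [(np.int32(555), [290.2, 234.2])]
[(-12, 97), (-8, 122), (-4, 123), (0, 120), (4, 109), (8, 77), (12, 66), (16, 65), (20, 65), (24, 65), (28, 64), (32, 65), (36, 65), (40, 65), (44, 64), (48, 64), (52, 64), (56, 64), (60, 64), (64, 63), (68, 63), (72, 64), (76, 63), (80, 63), (84, 63), (88, 63), (92, 63), (96, 64), (100, 63), (104, 63), (108, 63), (112, 62), (116, 62), (120, 62), (124, 64), (128, 93), (132, 123), (136, 116), (140, 82), (144, 102), (148, 122), (152, 125), (156, 127), (160, 126), (164, 122), (168, 93), (172, 44), (176, 27), (180, 26), (184, 26), (188, 25), (192, 26), (196, 26)]
[(-12, 47), (-8, 75), (-4, 97), (0, 111), (4, 115), (8, 94), (12, 73), (16, 56), (20, 50), (24, 50), (28, 50), (32, 50), (36, 48), (40, 49), (44, 49), (48, 49), (52, 51), (56, 48), (60, 49), (64, 50), (68, 49), (72, 50), (76, 49), (80, 49), (84, 50), (88, 49), (92, 48), (96, 48), (100, 49), (104, 50), (108, 50), (112, 49), (116, 49), (120, 49), (124, 49), (128, 48), (132, 43), (136, 32), (140, 26), (144, 48), (148, 84), (152, 115), (156
[... 552 characters left out ...]
 104), (-22, 107), (-20, 98), (-18, 83), (-16, 69), (-14, 63), (-12, 63), (-10, 62), (-8, 62), (-6, 61), (-4, 62), (-2, 63), (0, 62), (2, 62), (4, 62), (6, 63), (8, 64), (10, 62), (12, 63), (14, 64), (16, 69), (18, 80), (20, 98), (22, 109), (24, 109), (26, 102), (28, 94), (30, 91), (32, 93), (34, 95)]
130 [(-34, 111), (-32, 112), (-30, 111), (-28, 111), (-26, 111), (-24, 114), (-22, 115), (-20, 114), (-18, 113), (-16, 112), (-14, 111), (-12, 111), (-10, 111), (-8, 110), (-6, 110), (-4, 111), (-2, 110), (0, 111), (2, 111), (4, 112), (6, 111), (8, 111), (10, 112), (12, 112), (14, 112), (16, 111), (18, 113), (20, 115), (22, 117), (24, 118), (26, 116), (28, 115), (30, 115), (32, 116), (34, 116)]
```

```bash
python3 -c "
from bench import arm
print(arm.job_done())"
```

```text
the job is handed in; nothing more can be done
None
```

The job is handed in: the long plate was set flat and centred on the bed, then wound up against the end stop until the jaw gripped it at about 22 N on the crank. The stone is unmoved, the robot never went near the short plate or bowl, and the arm is clear at about 27 s of the 64 s allowed.

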